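# Put the gauge blocks back in their case

### The arm

A 7-joint arm with a two-finger parallel gripper is mounted at the origin on the work surface. World frame = base frame: x ahead of the robot, y to its left, z up, the work surface at z = 0. Lengths are in m, angles in rad, forces in N, time in s.
With the tool pointing down it reaches from about 0.4 to 0.85 m from the base axis. Payload 4.5 kg.
Tool frame: the origin (TCP) lies where the fingers leave the gripper's body, on its centre line; the fingertips stand 73 mm ahead of it and the grasp point (between the pads) lies 54 mm ahead of it; z points along the fingers, y is the line along which they close (so a half turn about z gives the same grasp; the last joint's range is limited). The gripper opens to 85 mm and grips with 20 to 120 N. Pads are 22 mm wide; open, the fingers measure 114 mm over their backs; the gripper's body (76 mm by 85 mm) begins 54 mm behind the grasp point. The pads swing forward as they close: fully open they stand 13 mm farther back than shut.
Start: joints at [1.138, 0.689, -0.195, 1.565, 0.157, 0.902, -0.215], TCP at [0.281, -0.558, 0.304] pointing down, gripper open.
Joint ranges: [-3.01, 3.01], [-0.46, 2.08], [-1.47, 1.51], [0.13, 2.56], [-1, 4.14], [0.04, 2.09], [-2.66, 2.66]. Speed limits (rad/s): [2.57, 2.57, 3.14, 3.14, 3.14, 3.14, 3.14].

### API

Orientations are given as [roll, pitch, yaw] about the fixed x, y, z axes, in that order (R = Rz(yaw) Ry(pitch) Rx(roll)).
In Python, from station import get_obs, optics, job, models gives the robot as it stands. The module is installed in compiled form; this text tells all that it offers.
- The arm moves only by the tool carry_out, never from a script. Its argument "deltas" is a list of rows, each a list of 7 numbers: the shift along the world's x, y, z in units of 400 mm (1.0 is 400 mm), then the turn, a rotation vector about the world's x, y, z in units of 2 rad (1.0 is 2 rad), then the opening, from -1 (shut) to 1 (fully open). In form: [[x, y, z, rx, ry, rz, fingers], ...]. A call has exactly 10 rows; each row is the pose to reach, as a shift and turn from the pose commanded when the call began; what a row does not reach only later rows make up. A row lasts 1/8 s, in which the tool goes at most 62.5 mm and 10.7 degrees, less where a joint would pass 70% of its speed; a pose out of reach is approached as far as the arm can. A call with a number of a shift or a turn outside -1 to 1 is refused whole. A call with a gripper value outside its range is refused whole. The fingers move at their own pace and stop on an object; "newtons" is the grip in N (left out, the last holds). Time passes only in rows, so rows that repeat a pose let the fingers close, or fill a call up. It gives the time, the measured TCP pose, the force, the opening and the grip force at its end, in the units of the state.
- get_obs(): the state, without advancing time (a new reading comes with each control period).
- optics.snapshot(name): name is "scene" or "top" or "wrist"; returns a dict with "color" (480x640x3 uint8, red, green, blue), "fx", "fy", "cx", "cy" (pixels), "R" (3x3) and "t" (3): a world point X has camera coordinates R X + t. Camera axes: x right, y down, z forward; pixel columns grow to the right and rows downward; lengths in m; the calibration is good to about 2 mm. A picture is of the moment at which its call begins. There is no depth.
- job.sign_off(): hands the job in; it is judged then, once.
Trained networks look in a picture, given as the dict that the camera call returned (one of the last four; its "shot" number tells which), for a name from the list of things; names that differ only in an ending like _2 or _b are one class to them, and where a whole thing is asked for, a point or a joint stands for the part that bears it (a point fixed in the world has none). Each returns a list of dicts, best first, with "confidence" (0 to 1); they miss things now and then, are a little off and sometimes report something else, mostly with a low value. They report only what shows in the picture. A call takes as long as a camera call. They do not tell look-alikes from the thing itself.
- models.regions_of(picture, name): "region" (480x640 bool, what is visible of it) and "at" ([column, row] in pixels, amid what is visible of it).
The state is a dict: "t": time; "joint_positions": joint angles; "dq": joint speeds; "effort": joint torques, N m; "tool_pos": TCP position; "tool_rot": TCP orientation; "wrist_force": force on the tool from outside, world axes, zero at the start; "torque": the same for the moment, N m; "opening": finger opening in m; "grasp_force": force on a finger pad.
Only numpy, scipy, OpenCV 4.12 (cv2) and the standard library are available. Lean on these libraries where they do the work, as an engineer would, in place of code of your own. Each camera call takes 0.05 s, during which the arm holds its last target. There are 200 camera calls.

### The job

Put the three steel gauge blocks from the teal mat back into the wooden case, each lying flat on the floor of the nest that matches its length; set them down, do not drop them. Then swing the retaining bar fully down over them and let go, leaving the bottle, the weight and the brush alone.

Things in the scene. Friction and masses are not known exactly. Their poses are not given: they have to be found in the camera images.
- block_short: loose square gauge block of bare steel, 80 mm long, 26 x 26 mm in section, about 0.42 kg; one of three that lie on the teal mat in any order. Origin at the centre of the block, x along its length, z up at the start.
- block_middle: loose square gauge block of bare steel, 110 mm long, 26 x 26 mm in section, about 0.58 kg; one of three that lie on the teal mat in any order. Origin at the centre of the block, x along its length, z up at the start.
- block_long: loose square gauge block of bare steel, 140 mm long, 26 x 26 mm in section, about 0.74 kg; one of three that lie on the teal mat in any order. Origin at the centre of the block, x along its length, z up at the start.
- nest_short: fixed nest (compartment), grey walls, black floor, in the case for the 80 mm block: inside 86 mm long (its x) and 32 mm wide (its y), origin at the centre of its underside, z up. Floor 3 mm above the origin; walls 6 mm thick rise 13 mm above the floor (half the block); a seated block has its centre 16 mm above the origin. Side walls have a 52 mm finger gap at mid-length. Three nests lie side by side, 80 mm apart, in any order.
- nest_middle: fixed nest (compartment), grey walls, black floor, in the case for the 110 mm block: inside 116 mm long (its x) and 32 mm wide (its y), origin at the centre of its underside, z up. Floor 3 mm above the origin; walls 6 mm thick rise 13 mm above the floor (half the block); a seated block has its centre 16 mm above the origin. Side walls have a 52 mm finger gap at mid-length. Three nests lie side by side, 80 mm apart, in any order.
- nest_long: fixed nest (compartment), grey walls, black floor, in the case for the 140 mm block: inside 146 mm long (its x) and 32 mm wide (its y), origin at the centre of its underside, z up. Floor 3 mm above the origin; walls 6 mm thick rise 13 mm above the floor (half the block); a seated block has its centre 16 mm above the origin. Side walls have a 52 mm finger gap at mid-length. Three nests lie side by side, 80 mm apart, in any order.
- case: fixed open wooden case, 196 mm (its x) by 264 mm (its y), rim 20 mm high, floor 6 mm thick, holding the nests side by side along its y, each nest's x along the case's x. Origin at the centre of its underside. Two 50 mm high brass posts outside its +x corners (at x = 90 mm, y = +-136 mm) carry the retaining bar.
- bar (a joint): angle of the retaining bar, rad: 0 = swung down over the nests (its stop), about 1.7 to 2.0 at the start = standing up, leaning out past the case's +x side. Stiff hinge (0.15 N m friction, about 2 to 3 N at the bar): it stays where it is left. Hinge axis along the case's y at case x = +90 mm, height 42.5 mm. Swung down, the bar lies across the middle of all three nests, 2.5 mm above seated blocks.
- bar_mid (a point): middle of the retaining bar: a bare steel rod 10 mm thick and 278 mm long along the case's y, held by an arm 90 mm long (8 mm rod) at each end. The point is on the rod's centre line, 90 mm from the hinge axis.
- mat: fixed inspection mat, dark teal with a dark blue border, 220 mm (x) by 320 mm (y), 6 mm thick, on which the blocks lie. Origin at the centre of its underside.
- oil_bottle: bystander: amber bottle with a red cap, 52 mm across, 120 mm high, upright; origin at the centre of its underside.
- weight: bystander: steel weight with a knob, 60 mm across, 75 mm high, upright; origin at the centre of its underside.
- cleaning_brush: bystander: brush 160 mm long lying on the desk; origin underneath it, about the middle.
There are look-alikes about, which are no part of the job. Leave any black or orange look-alike of the block_long alone.

How it is judged:
By the outcome, as a careful person would: the job done as asked, in the order asked, and still so for the second after the job is handed in, with the robot touching nothing.
It also fails if it takes over 72 s, if anything falls off the work surface, if the arm or the gripper's body presses on something with over 40 N, if the wrist force passes 120 N, or if a joint passes its speed limit or range.

## Working session

There is one attempt and no reset: what is moved stays moved. The work goes in short steps, Python scripts to look and compute and a tool call to move; the robot and the scene stay as the last step left them, time stands still between calls to the robot, and variables do not carry over. Pictures are saved under pics/ and viewed, at most 10 in all, crops included, and the job is handed in when it is done.

Besides the shell and the picture viewer there is one more tool, called after "Call:" by a JSON object that holds its "fn" and its "kwargs". carry_out: Moves the arm, as the interface text tells. Its arguments: {"type":"object","properties":{"deltas":{"type":"array","items":{"type":"array","items":{"type":"number","minimum":-1,"maximum":1}}},"newtons":{"type":"number"}},"required":["deltas"]}

```bash
mkdir -p pics; python3 - <<'E'
from station import get_obs, optics, models
import cv2,pickle
o=get_obs();print({k:o[k] for k in('t','tool_pos','tool_rot','opening')})
for n in('top','scene'):
    p=optics.snapshot(n);cv2.imwrite(f'pics/{n}0.png',p['color'][:,:,::-1]);pickle.dump(p,open(f'{n}0.pkl','wb'))
    print(n,p['fx'],p['cx'],p['cy'],p['R'],p['t'])
    for c in('block_short','block_middle','block_long','nest_short','nest_middle','nest_long','case','bar','mat'):
        print(c,[(round(d['confidence'],2),[round(float(v)) for v in d['at']],int(d['region'].sum())) for d in models.regions_of(p,c)])
E
```

```text
{'t': 0.0, 'tool_pos': array([ 0.28101766, -0.55768168,  0.30307245]), 'tool_rot': array([-3.13974646e+00,  8.86604358e-05,  4.66860261e-01]), 'opening': 0.08536117704946533}
top 542.0425794271744 319.28730528509055 246.05099334273586 [[-0.02712509 -0.99962614  0.00343717]
 [-0.99774493  0.02686255 -0.06150986]
 [ 0.06139453 -0.00509788 -0.99810056]] [-0.01081999  0.56593237  1.40178146]
block_short [(0.68, [396, 256], 349), (0.29, [200, 220], 641)]
block_middle [(0.66, [365, 241], 449)]
block_long [(0.94, [391, 145], 673), (0.88, [439, 258], 658), (0.8, [449, 350], 682), (0.72, [516, 335], 737), (0.71, [503, 203], 676)]
nest_short [(0.6, [260, 263], 1753)]
nest_middle [(0.78, [198, 278], 1827)]
nest_long [(0.69, [227, 272], 1815), (0.26, [400, 257], 370)]
case [(0.83, [211, 254], 2799), (0.72, [228, 272], 1822)]
bar [(0.81, [206, 221], 649)]
mat [(0.61, [396, 251], 8528)]
scene 562.0489008681905 312.76282667814456 242.3772652745146 [[ 1.32708565e-02  9.99883278e-01 -7.57067037e-03]
 [ 8.60008474e-01 -1.52762604e-02 -5.10051037e-01]
 [-5.10107155e-01  2.57973434e-04 -8.60110821e-01]] [ 0.01897938 -0.45747144  1.9170066 ]
block_short [(0.74, [242, 239], 333)]
block_middle [(0.91, [272, 254], 390), (0.59, [242, 240], 324)]
block_long [(0.98, [136, 280], 601), (0.97, [243, 338], 714), (0.72, [204, 177], 463), (0.65, [150, 185], 435), (0.63, [206, 237], 594)]
nest_short [(0.64, [367, 238], 1180)]
nest_middle [(0.76, [422, 223], 1105), (0.7, [241, 242], 319)]
nest_long [(0.64, [392, 234], 1182), (0.3, [415, 242], 491)]
case [(0.67, [403, 244], 2433)]
bar [(0.66, [410, 247], 442)]
mat [(0.74, [243, 250], 5943)]
```

View pics/top0.png

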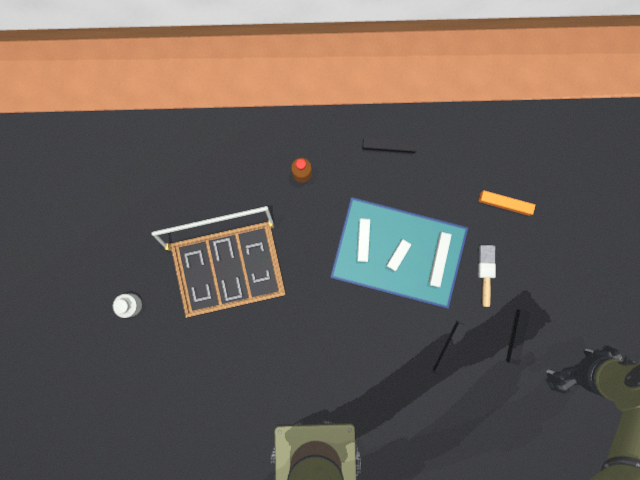

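View pics/scene0.png

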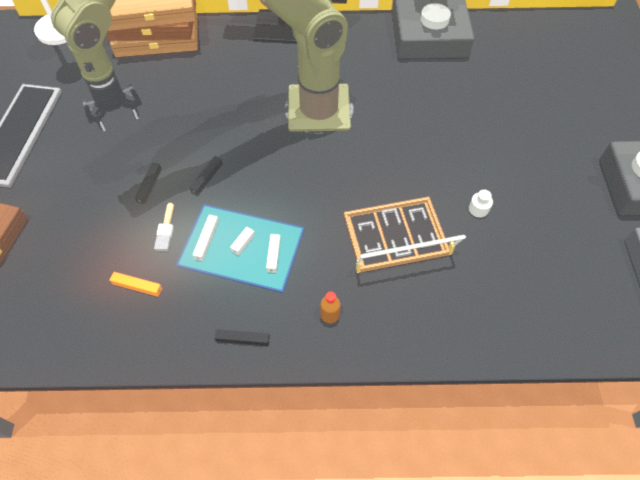

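The top view shows the three white blocks on the teal mat: middle (365,241), short (398,256) and long (440,259). Look-alikes to leave alone are black at (389,146), (447,346) and (514,335), and orange at (506,203). The case is at (228,270), with its bar standing up at the top edge. The nests are at (198,278), (229,270) and (258,262).

```bash
cat > h.py <<'E'
import numpy as np, cv2, pickle
def back(p,uv,z):
    uv=np.atleast_2d(np.asarray(uv,float))
    d=np.c_[(uv[:,0]-p['cx'])/p['fx'],(uv[:,1]-p['cy'])/p['fy'],np.ones(len(uv))]@p['R']
    c=-p['R'].T@p['t']
    return (c+d*((z-c[2])/d[:,2])[:,None])[:,:2]
def proj(p,X):
    c=np.atleast_2d(X)@p['R'].T+p['t']; return np.c_[c[:,0]/c[:,2]*p['fx']+p['cx'],c[:,1]/c[:,2]*p['fy']+p['cy']]
def rect(pts):
    (c,(w,h),a)=cv2.minAreaRect((np.asarray(pts)*1000).astype(np.float32))
    if w<h: w,h,a=h,w,a+90
    return np.round(c,1),round(w,1),round(h,1),round((a+90)%180-90,1)
E
python3 - <<'E'
from h import *
for n,th in(('top',150),('scene',150)):
    p=pickle.load(open(n+'0.pkl','rb'));im=p['color'].astype(int)
    w=((im.min(2)>th)).astype(np.uint8)
    k,l,s,c=cv2.connectedComponentsWithStats(w)
    for i in range(1,k):
        if 100<s[i,4]<1500:
            v,u=np.where(l==i);q=back(p,np.c_[u,v],.032);print(n,c[i].round(1),s[i,4],rect(q),q.mean(0).round(4))
    o=((im[...,0]-im[...,2]>60)&(im[...,0]>120)).astype(np.uint8)
    k,l,s,c=cv2.connectedComponentsWithStats(o)
    for i in range(1,k):
        if s[i,4]>200:
            v,u=np.where(l==i);q=back(p,np.c_[u,v],.02);print(n,'orange',c[i].round(1),s[i,4],rect(q))
p=pickle.load(open('top0.pkl','rb'));im=p['color'][:,:,::-1]
a=cv2.resize(im[190:320,140:300],None,fx=5,fy=5,interpolation=2)[:600,:800]
b=cv2.resize(im[190:310,325:485],None,fx=5,fy=5,interpolation=2)[:600,:800]
cv2.imwrite('pics/crop1.png',cv2.resize(np.vstack([a[:590],b[:590]]),(400,590)) if 0 else a)
cv2.imwrite('pics/crop2.png',b)
E
```

```text
top [210.7 221.6] 599 (array([621.3, 251.3]), 310.1, 47.7, -78.8) [0.6359 0.254 ]
top [363.2 239.7] 482 (array([ 578.4, -140.6]), 112.9, 28.6, -5.0) [ 0.5781 -0.1404]
top [440.2 259.1] 617 (array([ 522.3, -338. ]), 142.8, 29.0, -14.7) [ 0.5223 -0.3381]
top [222.6 246.4] 108 (array([563.8, 223.4]), 52.2, 43.0, 11.1) [0.5703 0.2243]
top [398.7 254.7] 354 (array([ 536.5, -231.2]), 82.6, 28.7, -32.5) [ 0.5366 -0.2311]
top [487.1 268.9] 634 (array([ 478.1, -457.5]), 155.1, 41.5, -2.6) [ 0.4937 -0.4586]
top [232.1 291.1] 110 (array([461.3, 202.8]), 53.2, 42.5, 11.2) [0.4543 0.2017]
top [124.3 305.5] 438 (array([425. , 478.8]), 59.3, 58.8, 88.4) [0.425  0.4793]
top orange [319.2  63.6] 52440 (array([1053.5,  -45.5]), 1714.2, 223.7, 90.0)
top orange [300.9 167.5] 305 (array([774. ,  16.5]), 50.7, 47.5, -1.5)
top orange [506.6 202.7] 721 (array([ 666.3, -521.5]), 147.5, 34.3, 73.1)
top orange [225.5 267.9] 2326 (array([511.8, 219.5]), 287.9, 199.3, -79.3)
scene [47.5 28.1] 705 (array([ -421.3, -1019.5]), 285.7, 91.1, 28.0) [-0.3942 -1.0001]
scene [71.9 11. ] 416 (array([-492.6, -933.3]), 159.
[... 1641 characters left out ...]
89.5, 88.6)
scene orange [161.9  23.9] 5299 (array([-403.2, -492.4]), 604.2, 315.6, 88.6)
scene orange [361.8   5.6] 441 (array([-515.3,  178.3]), 232.5, 59.7, 88.7)
scene orange [540.5   3.5] 1056 (array([-504.9,  866.1]), 581.0, 47.8, 88.6)
scene orange [391.5 219.8] 1294 (array([494.7, 212. ]), 268.5, 168.8, -78.7)
scene orange [  6.3 216.8] 378 (array([ 443.3, -928.9]), 128.9, 52.3, 15.1)
scene orange [406.9 258.3] 748 (array([594.8, 237.5]), 296.1, 40.8, -78.2)
scene orange [135.5 283.6] 714 (array([ 667.1, -520.1]), 156.2, 40.3, 72.9)
scene orange [329.8 307.4] 502 (array([745. ,  16.5]), 91.6, 51.5, -2.1)
scene orange [326.  432.7] 59599 (array([1075.7,  -14.5]), 1602.1, 228.4, -90.0)
```

View pics/crop1.png

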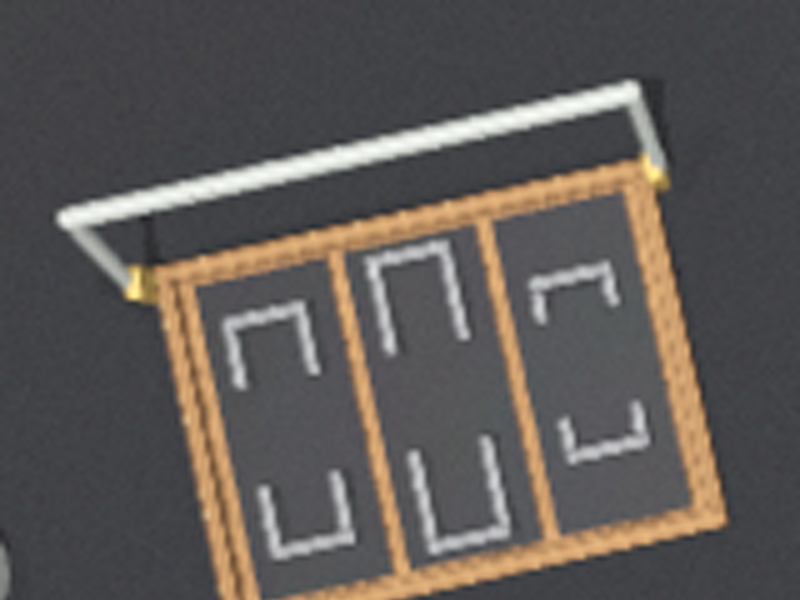

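View pics/crop2.png

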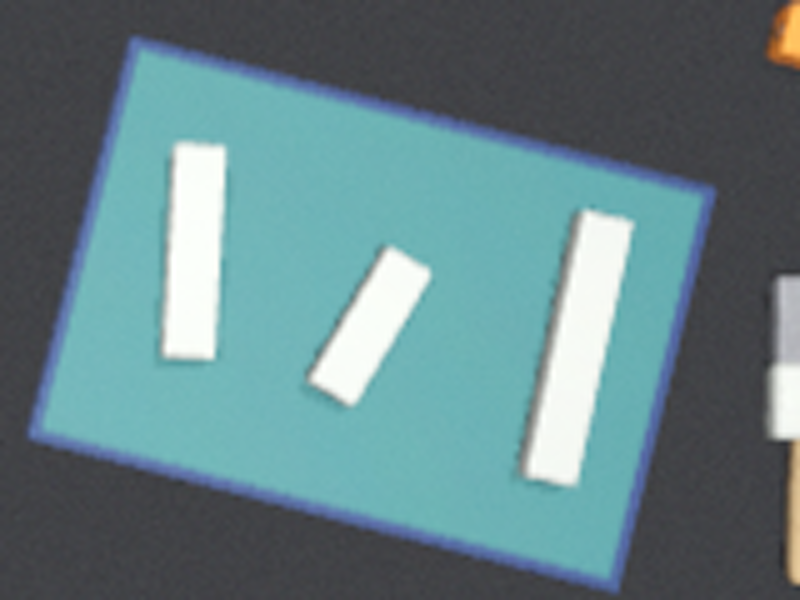

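Crop 1 shows the nests as middle on the left (+y), long in the centre and short on the right. Crop 2 shows the three white steel blocks on the mat, so the choice is confirmed. Next: the nest poses.

```bash
python3 - <<'E'
from h import *
p=pickle.load(open('top0.pkl','rb'));im=cv2.resize(p['color'],None,fx=4,fy=4,interpolation=cv2.INTER_CUBIC).astype(int)
g=((im.min(2)>112)&(im.max(2)-im.min(2)<35)).astype(np.uint8)
for nm,(u,v),L in(('middle',(197,276),110),('long',(228,269),140),('short',(258,262.5),80)):
    V,U=np.where(g); q=back(p,np.c_[(U+.5)/4-.5,(V+.5)/4-.5],.022)*1000
    c=back(p,[u,v],.022)[0]*1000; a=np.radians(11)
    for it in range(4):
        d=(q-c)@np.array([[np.cos(a),-np.sin(a)],[np.sin(a),np.cos(a)]])
        s=(abs(d[:,0])<L/2+18)&(abs(d[:,1])<30); r=rect(q[s]/1000); c=np.array(r[0],float)
    print(nm,r,q[s].mean(0))
a=np.radians(11);print('y-axis',-np.sin(a)*80,np.cos(a)*80)
for n in('top',):
    for uv in([153,233],[267,209]):
        for z in(.125,.13):print(back(p,uv,z))
E
```

```text
middle (array([497. , 293.6]), 130.8, 46.4, 11.1) [496.64095187 293.39401037]
long (array([512.4, 215.3]), 160.7, 46.6, 11.3) [511.85243714 215.19781672]
short (array([528. , 136.8]), 101.0, 46.3, 11.1) [527.48224527 136.56902638]
y-axis -15.264719630123585 78.53017467581311
[[0.60128832 0.3759399 ]]
[[0.60081853 0.3744318 ]]
[[0.65236595 0.0989517 ]]
[[0.65170105 0.09850163]]
```

Call:
{"fn": "carry_out", "kwargs": {"deltas": [[0.1, 0.09, 0, 0, 0, -0.06, 0.2], [0.2, 0.18, 0, 0, 0, -0.12, 0.2], [0.3, 0.27, -0.05, 0, 0, -0.18, 0.2], [0.4, 0.36, -0.1, 0, 0, -0.24, 0.2], [0.5, 0.45, -0.15, 0, 0, -0.3, 0.2], [0.6, 0.55, -0.2, 0, 0, -0.36, 0.2], [0.6, 0.55, -0.25, 0, 0, -0.36, 0.2], [0.6, 0.55, -0.25, 0, 0, -0.36, 0.2], [0.6, 0.55, -0.25, 0, 0, -0.36, 0.2], [0.6, 0.55, -0.25, 0, 0, -0.36, 0.2]]}}

```text
t: 2.25
tool_pos: [0.5209, -0.3396, 0.205]
tool_rot: [3.141, -0.002, -0.255]
wrist_force: [0.3, -0.0, 0.6]
opening: 0.0514
grasp_force: 0.0
```

```bash
cat > w.py <<'E'
from h import *
from station import get_obs, optics
import sys
def whites(n,z=.032,th=150,lo=150,hi=60000,show=None):
    p=optics.snapshot(n);im=p['color'].astype(int)
    k,l,s,c=cv2.connectedComponentsWithStats((im.min(2)>th).astype(np.uint8))
    for i in range(1,k):
        if lo<s[i,4]<hi:
            v,u=np.where(l==i);print(n,c[i].round(1),s[i,4],rect(back(p,np.c_[u,v],z)))
    if show: cv2.imwrite(f'pics/{show}.png',p['color'][:,:,::-1])
    return p
E
python3 - <<'E'
from w import *
whites('wrist',lo=2000,show='w1')
E
```

```text
wrist [309.  224.8] 7166 (array([ 523.2, -338. ]), 140.1, 26.5, -15.0)
wrist [481.9 195.2] 6146 (array([ 519.3, -457.8]), 80.1, 39.0, -3.2)
wrist [ 22.7 244.6] 3969 (array([ 576.8, -140. ]), 106.1, 27.0, -5.1)
wrist [157.8 249.3] 3967 (array([ 537.9, -230.4]), 80.7, 26.7, -32.9)
```

View pics/w1.png

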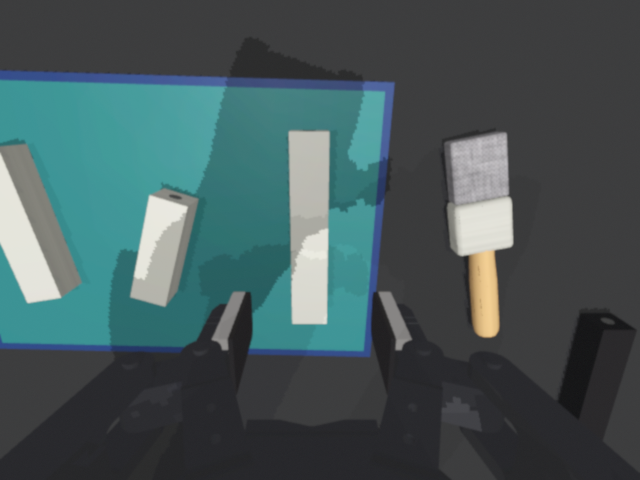

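The wrist view shows the long block between the fingers at (309,225), the short one at (165,249) and the middle one at (22,245), all agreeing with the top camera. I'll grasp the long block.

Call:
{"fn": "carry_out", "kwargs": {"deltas": [[0.005, 0.004, -0.08, 0, 0, -0.003, 0.2], [0.005, 0.004, -0.17, 0, 0, -0.003, 0.2], [0.005, 0.004, -0.25, 0, 0, -0.003, 0.2], [0.005, 0.004, -0.3, 0, 0, -0.003, 0.2], [0.005, 0.004, -0.308, 0, 0, -0.003, 0.2], [0.005, 0.004, -0.308, 0, 0, -0.003, -1], [0.005, 0.004, -0.308, 0, 0, -0.003, -1], [0.005, 0.004, -0.308, 0, 0, -0.003, -1], [0.005, 0.004, -0.308, 0, 0, -0.003, -1], [0.005, 0.004, -0.308, 0, 0, -0.003, -1]], "newtons": 80}}

```text
t: 3.55
tool_pos: [0.5238, -0.3377, 0.0823]
tool_rot: [3.14, -0.003, -0.26]
wrist_force: [-1.3, -1.4, 6.7]
opening: 0.0246
grasp_force: 80.7
```

Call:
{"fn": "carry_out", "kwargs": {"deltas": [[0, 0, 0.1, 0, 0, 0, -1], [0, 0, 0.2, 0, 0, 0, -1], [0, 0.05, 0.28, 0, 0, 0, -1], [-0.004, 0.18, 0.28, 0, 0, 0.03, -1], [-0.008, 0.32, 0.28, 0, 0, 0.06, -1], [-0.012, 0.46, 0.28, 0, 0, 0.09, -1], [-0.016, 0.6, 0.28, 0, 0, 0.12, -1], [-0.02, 0.74, 0.28, 0, 0, 0.15, -1], [-0.024, 0.87, 0.28, 0, 0, 0.18, -1], [-0.026, 1.0, 0.28, 0, 0, 0.21, -1]]}}

```text
t: 4.8
tool_pos: [0.5118, 0.0655, 0.1922]
tool_rot: [-3.141, 0.002, 0.163]
wrist_force: [0.4, -0.5, -8.0]
opening: 0.0242
grasp_force: 81.3
```

Call:
{"fn": "carry_out", "kwargs": {"deltas": [[-0.003, 0.12, 0, 0, 0, 0.017, -1], [-0.003, 0.24, 0, 0, 0, 0.017, -1], [-0.003, 0.34, -0.04, 0, 0, 0.017, -1], [-0.003, 0.38, -0.08, 0, 0, 0.017, -1], [-0.003, 0.383, -0.12, 0, 0, 0.017, -1], [-0.003, 0.383, -0.15, 0, 0, 0.017, -1], [-0.003, 0.383, -0.15, 0, 0, 0.017, -1], [-0.003, 0.383, -0.15, 0, 0, 0.017, -1], [-0.003, 0.383, -0.15, 0, 0, 0.017, -1], [-0.003, 0.383, -0.15, 0, 0, 0.017, -1]]}}

```text
t: 6.05
tool_pos: [0.512, 0.2166, 0.1332]
tool_rot: [-3.141, -0.001, 0.195]
wrist_force: [-0.5, -0.3, -8.2]
opening: 0.0246
grasp_force: 81.1
```

```bash
python3 - <<'E'
from w import *
p=whites('wrist',z=.083,lo=1500)
im=p['color'][:,:,::-1].copy()
a=np.radians(11.1);x=np.array([np.cos(a),np.sin(a)]);y=np.array([-x[1],x[0]])
for (c,L) in(((.4968,.2935),116),((.5121,.2153),146),((.5277,.1367),86)):
    q=[np.r_[np.array(c)+sx*x*L/2000+sy*y*.016,.022] for sx,sy in((1,1),(1,-1),(-1,-1),(-1,1))]
    cv2.polylines(im,[np.round(proj(p,np.array(q))).astype(np.int32)],True,(0,0,255),1)
cv2.imwrite('pics/w2.png',im)
E
```

```text
wrist [311.5 276.9] 20051 (array([528.5, 219.9]), 117.1, 36.8, 11.1)
wrist [151.8 176.2] 2315 (array([558.4, 279.2]), 28.7, 24.5, -78.9)
```

View pics/w2.png

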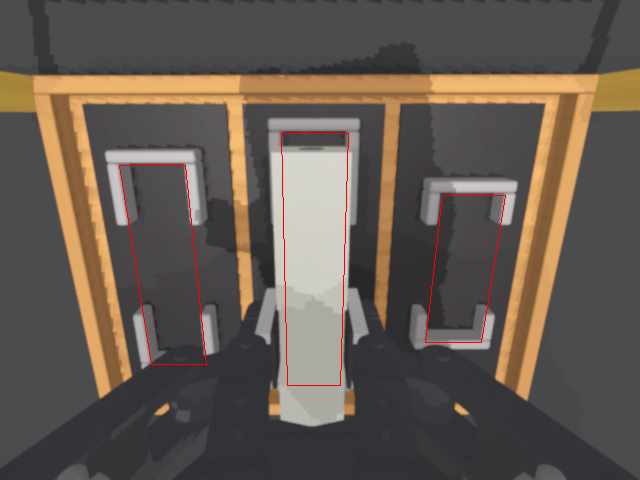

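```bash
python3 - <<'E'
from w import *
p=optics.snapshot('wrist');im=p['color'];np.save('w2.npy',im)
a=np.radians(11.1);Rm=np.array([[np.cos(a),-np.sin(a)],[np.sin(a),np.cos(a)]])
C=np.array([.5121,.2153])
f=lambda uv,z:((back(p,uv,z)-C)@Rm*1000).round(1).tolist()
# block top far corners & sides; nest outer top corners
for z in(.081,.083): print('block far',f([[272,151],[352,149],[276,240],[351,240]],z))
print('nest outer long',f([[268,120],[360,120]],.022),'mid',f([[107,152],[202,152]],.022),'short',f([[423,180],[518,180]],.022))
g=im.astype(int).min(2)
for r in(125,200,240): print(r,[(i,int(g[r,i])) for i in range(262,368,2)])
E
```

```text
block far [[69.7, 14.4], [70.4, -11.7], [39.0, 14.0], [39.0, -12.5]]
block far [[69.9, 14.2], [70.5, -11.5], [39.6, 13.8], [39.6, -12.2]]
nest outer long [[79.0, 22.1], [79.0, -21.5]] mid [[64.1, 100.8], [64.1, 54.6]] short [[50.5, -54.0], [50.5, -101.2]]
125 [(262, 70), (264, 70), (266, 73), (268, 117), (270, 152), (272, 159), (274, 158), (276, 159), (278, 159), (280, 158), (282, 159), (284, 158), (286, 159), (288, 158), (290, 159), (292, 158), (294, 159), (296, 158), (298, 159), (300, 158), (302, 159), (304, 159), (306, 159), (308, 159), (310, 159), (312, 159), (314, 158), (316, 158), (318, 158), (320, 158), (322, 158), (324, 158), (326, 158), (328, 159), (330, 159), (332, 159), (334, 159), (336, 159), (338, 159), (340, 158), (342, 158), (344, 159), (346, 158), (348, 158), (350, 158), (352, 158), (354, 157), (356, 158), (358, 148), (360, 90), (362, 64), (364, 67), (366, 68)]
200 [(262, 57), (264, 51), (266, 49), (268, 50), (270, 84), (272, 160), (274, 201), (276, 202), (278, 203), (280, 203), (282, 203), (284, 204), (286, 204), (288, 204), (290, 204), (292, 203), (294, 203), (296, 
[... 346 characters left out ...]
, 141), (356, 121), (358, 57), (360, 53), (362, 52), (364, 53), (366, 53)]
240 [(262, 55), (264, 54), (266, 53), (268, 48), (270, 47), (272, 55), (274, 157), (276, 200), (278, 200), (280, 201), (282, 201), (284, 201), (286, 201), (288, 201), (290, 200), (292, 200), (294, 199), (296, 199), (298, 199), (300, 199), (302, 199), (304, 199), (306, 199), (308, 199), (310, 199), (312, 200), (314, 199), (316, 199), (318, 200), (320, 199), (322, 199), (324, 199), (326, 200), (328, 199), (330, 200), (332, 199), (334, 200), (336, 199), (338, 199), (340, 200), (342, 199), (344, 199), (346, 200), (348, 183), (350, 69), (352, 51), (354, 50), (356, 51), (358, 51), (360, 50), (362, 50), (364, 51), (366, 50)]
```

Call:
{"fn": "carry_out", "kwargs": {"deltas": [[0, -0.002, -0.04, 0, 0, 0, -1], [0, -0.002, -0.07, 0, 0, 0, -1], [0, -0.002, -0.09, 0, 0, 0, -1], [0, -0.002, -0.105, 0, 0, 0, -1], [0, -0.002, -0.114, 0, 0, 0, -1], [0, -0.002, -0.118, 0, 0, 0, -1], [0, -0.002, -0.12, 0, 0, 0, -1], [0, -0.002, -0.12, 0, 0, 0, -1], [0, -0.002, -0.12, 0, 0, 0, -1], [0, -0.002, -0.12, 0, 0, 0, -1]]}}

```text
t: 7.4
tool_pos: [0.5118, 0.2159, 0.0853]
tool_rot: [-3.142, -0.0, 0.195]
wrist_force: [-2.0, -0.2, 4.3]
opening: 0.0245
grasp_force: 82.7
```

Call:
{"fn": "carry_out", "kwargs": {"deltas": [[0, 0, 0, 0, 0, 0, -0.2], [0, 0, 0, 0, 0, 0, -0.2], [0, 0, 0, 0, 0, 0, -0.2], [0, 0, 0, 0, 0, 0, -0.2], [0, 0, 0.06, 0, 0, 0, -0.2], [0, 0, 0.16, 0, 0, 0, -0.2], [0, -0.05, 0.28, 0, 0, 0, -0.2], [0.01, -0.19, 0.3, 0, 0, -0.05, 0.2], [0.02, -0.33, 0.3, 0, 0, -0.1, 0.2], [0.03, -0.47, 0.3, 0, 0, -0.14, 0.2]]}}

```text
t: 8.65
tool_pos: [0.5239, 0.0263, 0.2051]
tool_rot: [-3.142, -0.001, -0.087]
wrist_force: [0.7, -0.2, 0.1]
opening: 0.0515
grasp_force: 0.0
```

Call:
{"fn": "carry_out", "kwargs": {"deltas": [[0.04, -0.13, 0, 0, 0, 0, 0.2], [0.09, -0.26, 0, 0, 0, 0, 0.2], [0.134, -0.38, 0, 0, 0, 0, 0.2], [0.134, -0.42, -0.04, 0, 0, 0, 0.2], [0.134, -0.42, -0.1, 0, 0, 0, 0.2], [0.134, -0.42, -0.15, 0, 0, 0, 0.2], [0.134, -0.42, -0.15, 0, 0, 0, 0.2], [0.134, -0.42, -0.15, 0, 0, 0, 0.2], [0.134, -0.42, -0.15, 0, 0, 0, 0.2], [0.134, -0.42, -0.15, 0, 0, 0, 0.2]]}}

```text
t: 9.9
tool_pos: [0.5776, -0.1401, 0.1454]
tool_rot: [3.141, -0.001, -0.085]
wrist_force: [-0.3, 0.7, 0.6]
opening: 0.0512
grasp_force: 0.0
```

```bash
python3 - <<'E'
from w import *
whites('wrist',lo=1000,th=120);whites('top',lo=300,hi=660)
o=get_obs();print(o['tool_pos'],o['tool_rot'])
E
```

```text
wrist [312.3 256.8] 9401 (array([ 580.1, -140.5]), 113.2, 26.6, -4.9)
wrist [476.7 303.1] 7324 (array([ 547.4, -228.8]), 68.1, 41.2, -32.5)
top [210.6 221.6] 598 (array([621.3, 251.3]), 310.1, 47.7, -78.8)
top [487.1 268.9] 634 (array([ 478.1, -457.5]), 155.1, 41.5, -2.6)
top [124.3 305.5] 439 (array([425. , 478.8]), 59.3, 58.8, 88.4)
[ 0.57751094 -0.14015263  0.1451846 ] [ 3.14143800e+00 -8.30389192e-04 -8.51992768e-02]
```

Call:
{"fn": "carry_out", "kwargs": {"deltas": [[0, 0, -0.06, 0, 0, 0, 0.2], [0, 0, -0.11, 0, 0, 0, 0.2], [0, 0, -0.15, 0, 0, 0, 0.2], [0, 0, -0.157, 0, 0, 0, 0.2], [0, 0, -0.157, 0, 0, 0, -1], [0, 0, -0.157, 0, 0, 0, -1], [0, 0, -0.157, 0, 0, 0, -1], [0, 0, -0.157, 0, 0, 0, -1], [0, 0, -0.157, 0, 0, 0, -1], [0, 0, -0.157, 0, 0, 0, -1]], "newtons": 80}}

```text
t: 11.25
tool_pos: [0.5775, -0.1404, 0.0826]
tool_rot: [3.141, -0.001, -0.085]
wrist_force: [-1.0, -0.3, 5.6]
opening: 0.0239
grasp_force: 80.2
```

Call:
{"fn": "carry_out", "kwargs": {"deltas": [[0, 0, 0.1, 0, 0, 0, -1], [0, 0, 0.2, 0, 0, 0, -1], [-0.04, 0.06, 0.28, 0, 0, 0.01, -1], [-0.1, 0.18, 0.28, 0, 0, 0.03, -1], [-0.16, 0.3, 0.28, 0, 0, 0.05, -1], [-0.2, 0.44, 0.28, 0, 0, 0.08, -1], [-0.2, 0.58, 0.28, 0, 0, 0.11, -1], [-0.2, 0.72, 0.28, 0, 0, 0.13, -1], [-0.2, 0.86, 0.28, 0, 0, 0.14, -1], [-0.2, 1.0, 0.28, 0, 0, 0.14, -1]]}}

```text
t: 12.5
tool_pos: [0.4964, 0.2616, 0.1931]
tool_rot: [3.141, 0.002, 0.195]
wrist_force: [0.5, -0.5, -5.3]
opening: 0.0243
grasp_force: 80.4
```

Call:
{"fn": "carry_out", "kwargs": {"deltas": [[0, 0.06, 0, 0, 0, 0, -1], [-0.002, 0.086, -0.05, 0, 0, 0, -1], [-0.002, 0.086, -0.1, 0, 0, 0, -1], [-0.002, 0.086, -0.15, 0, 0, 0, -1], [-0.002, 0.086, -0.17, 0, 0, 0, -1], [-0.002, 0.086, -0.17, 0, 0, 0, -1], [-0.002, 0.086, -0.17, 0, 0, 0, -1], [-0.002, 0.086, -0.17, 0, 0, 0, -1], [-0.002, 0.086, -0.17, 0, 0, 0, -1], [-0.002, 0.086, -0.17, 0, 0, 0, -1]]}}

```text
t: 13.75
tool_pos: [0.4966, 0.2944, 0.1262]
tool_rot: [-3.141, -0.001, 0.195]
wrist_force: [0.1, 0.4, -5.9]
opening: 0.0242
grasp_force: 80.3
```

```bash
cat > chk.py <<'E'
from w import *
def chk(C,L,zoff):
    p=optics.snapshot('wrist');im=p['color'].astype(int);o=get_obs();print(o['tool_pos'],o['tool_rot'])
    zt=o['tool_pos'][2]-zoff+.032
    a=np.radians(11.1);Rm=np.array([[np.cos(a),-np.sin(a)],[np.sin(a),np.cos(a)]]);C=np.array(C)
    g=cv2.resize(p['color'],None,fx=2,fy=2,interpolation=cv2.INTER_CUBIC).astype(int)
    V,U=np.where((g.max(2)-g.min(2)<30)&(g.min(2)>110)); uv=np.c_[U/2-.25,V/2-.25]
    # nest walls: outer extent of far half at z=.022
    d=(back(p,uv,.022)-C)@Rm*1000
    s=(d[:,0]>L/2+.5)&(d[:,0]<L/2+12)&(abs(d[:,1])<32); e=d[s]
    print('nest y',np.percentile(e[:,1],[.5,99.5]).round(1),'xfar',np.percentile(e[:,0],99).round(1),'expect',L/2+9)
    b=(back(p,uv,zt)-C)@Rm*1000; br=g[V,U].min(1)>175
    for xs in(L/2-25,L/2-15): 
        t=b[br&(abs(b[:,0]-xs)<1.5)&(abs(b[:,1])<25)]; print('block y',np.percentile(t[:,1],[1,99]).round(1) if len(t) else None)
    t=b[br&(abs(b[:,1])<8)&(b[:,0]<L/2+8)]; print('block xfar',t[:,0].max().round(1),'expect',L/2)
    cv2.imwrite('pics/chk%d.png'%int(o['t']*10),p['color'][:,:,::-1])
E
python3 -c "
from chk import *
chk((.4966,.2940),110,.0826)"; ls pics
```

```text
[0.4965296  0.29435547 0.12612479] [-3.14152826e+00 -3.00735064e-04  1.94957883e-01]
nest y [-21.1  21.6] xfar 65.1 expect 64.0
block y [-12.   12.9]
block y [-12.   12.9]
block xfar 56.3 expect 55.0
chk138.png
crop1.png
crop2.png
scene0.png
top0.png
w1.png
w2.png
```

Aligned to within 0.3 mm, so I'm lowering and releasing.

Call:
{"fn": "carry_out", "kwargs": {"deltas": [[0, 0, -0.03, 0, 0, 0, -1], [0, 0, -0.055, 0, 0, 0, -1], [0, 0, -0.075, 0, 0, 0, -1], [0, 0, -0.088, 0, 0, 0, -1], [0, 0, -0.096, 0, 0, 0, -1], [0, 0, -0.1, 0, 0, 0, -1], [0, 0, -0.102, 0, 0, 0, -1], [0, 0, -0.102, 0, 0, 0, -1], [0, 0, -0.102, 0, 0, 0, -1], [0, 0, -0.102, 0, 0, 0, -1]]}}

```text
t: 15.05
tool_pos: [0.4966, 0.2943, 0.0856]
tool_rot: [-3.142, -0.0, 0.195]
wrist_force: [-2.0, -0.4, 3.1]
opening: 0.0245
grasp_force: 81.3
```

Call:
{"fn": "carry_out", "kwargs": {"deltas": [[0, 0, 0, 0, 0, 0, -0.2], [0, 0, 0, 0, 0, 0, -0.2], [0, 0, 0, 0, 0, 0, -0.2], [0, 0, 0, 0, 0, 0, -0.2], [0, 0, 0.06, 0, 0, 0, -0.2], [0, 0, 0.16, 0, 0, 0, -0.2], [0, -0.05, 0.28, 0, 0, 0, -0.2], [0.01, -0.19, 0.3, 0, 0, -0.05, 0.2], [0.02, -0.33, 0.3, 0, 0, -0.1, 0.2], [0.03, -0.46, 0.3, 0, 0, -0.15, 0.2]]}}

```text
t: 16.3
tool_pos: [0.5087, 0.1084, 0.2056]
tool_rot: [3.142, -0.001, -0.109]
wrist_force: [0.5, -0.6, 0.9]
opening: 0.051
grasp_force: 0.0
```

Call:
{"fn": "carry_out", "kwargs": {"deltas": [[0.02, -0.14, 0, 0, 0, -0.05, 0.2], [0.04, -0.28, 0, 0, 0, -0.1, 0.2], [0.06, -0.42, 0, 0, 0, -0.15, 0.2], [0.07, -0.56, 0, 0, 0, -0.2, 0.2], [0.072, -0.7, 0, 0, 0, -0.233, 0.2], [0.072, -0.82, 0, 0, 0, -0.233, 0.2], [0.072, -0.853, -0.06, 0, 0, -0.233, 0.2], [0.072, -0.853, -0.15, 0, 0, -0.233, 0.2], [0.072, -0.853, -0.15, 0, 0, -0.233, 0.2], [0.072, -0.853, -0.15, 0, 0, -0.233, 0.2]]}}

```text
t: 17.55
tool_pos: [0.5378, -0.2309, 0.146]
tool_rot: [-3.141, -0.001, -0.571]
wrist_force: [-0.0, -0.2, 0.2]
opening: 0.0511
grasp_force: 0.0
```

```bash
python3 - <<'E'
from w import *
whites('wrist',lo=1000,th=120);whites('top',lo=300,hi=660)
o=get_obs();print(o['tool_pos'],o['tool_rot'])
E
```

```text
wrist [313.1 265.7] 6545 (array([ 537.5, -230.7]), 80.6, 26.2, -32.4)
top [210.8 221.6] 600 (array([621.2, 251.3]), 310.3, 48.9, -79.1)
top [487.1 268.9] 633 (array([ 478.1, -457.5]), 155.1, 41.5, -2.6)
top [196.4 275.6] 643 (array([496.9, 290.7]), 127.6, 42.6, 11.2)
top [124.3 305.5] 441 (array([425. , 478.8]), 59.3, 58.8, 88.4)
[ 0.53816168 -0.23098763  0.14655148] [-3.14121939e+00 -2.45133449e-03 -5.70671736e-01]
```

Call:
{"fn": "carry_out", "kwargs": {"deltas": [[0, 0, -0.06, 0, 0, 0, 0.2], [0, 0, -0.11, 0, 0, 0, 0.2], [0, 0, -0.15, 0, 0, 0, 0.2], [0, 0, -0.158, 0, 0, 0, 0.2], [0, 0, -0.158, 0, 0, 0, -1], [0, 0, -0.158, 0, 0, 0, -1], [0, 0, -0.158, 0, 0, 0, -1], [0, 0, -0.158, 0, 0, 0, -1], [0, 0, -0.158, 0, 0, 0, -1], [0, 0, -0.158, 0, 0, 0, -1]], "newtons": 80}}

```text
t: 18.9
tool_pos: [0.5375, -0.2312, 0.0826]
tool_rot: [3.141, -0.001, -0.571]
wrist_force: [-0.4, 0.1, 5.6]
opening: 0.0248
grasp_force: 80.3
```

Call:
{"fn": "carry_out", "kwargs": {"deltas": [[0, 0, 0.1, 0, 0, 0, -1], [0, 0, 0.2, 0, 0, 0, -1], [0, 0.06, 0.28, 0, 0, 0.05, -1], [-0.004, 0.19, 0.28, 0, 0, 0.1, -1], [-0.008, 0.32, 0.28, 0, 0, 0.15, -1], [-0.012, 0.45, 0.28, 0, 0, 0.2, -1], [-0.016, 0.58, 0.28, 0, 0, 0.25, -1], [-0.02, 0.7, 0.28, 0, 0, 0.3, -1], [-0.024, 0.82, 0.28, 0, 0, 0.35, -1], [-0.025, 0.92, 0.25, 0, 0, 0.383, -1]]}}

```text
t: 20.15
tool_pos: [0.5271, 0.1397, 0.1818]
tool_rot: [-3.141, -0.001, 0.199]
wrist_force: [0.2, -0.2, -4.2]
opening: 0.0247
grasp_force: 80.2
```

Call:
{"fn": "carry_out", "kwargs": {"deltas": [[0, 0, -0.05, 0, 0, 0, -1], [0, 0, -0.1, 0, 0, 0, -1], [0, 0, -0.14, 0, 0, 0, -1], [0, 0, -0.14, 0, 0, 0, -1], [0, 0, -0.14, 0, 0, 0, -1], [0, 0, -0.14, 0, 0, 0, -1], [0, 0, -0.14, 0, 0, 0, -1], [0, 0, -0.14, 0, 0, 0, -1], [0, 0, -0.14, 0, 0, 0, -1], [0, 0, -0.14, 0, 0, 0, -1]]}}

```text
t: 21.4
tool_pos: [0.5273, 0.1371, 0.1259]
tool_rot: [3.142, -0.0, 0.195]
wrist_force: [-0.5, -0.2, -4.9]
opening: 0.0242
grasp_force: 80.1
```

```bash
python3 -c "
from chk import *
chk((.5274,.1370),80,.0826)"
```

```text
[0.52726348 0.13706991 0.12589709] [3.14152024e+00 8.17722303e-05 1.94864536e-01]
nest y [-21.1  21.4] xfar 50.2 expect 49.0
block y None
block y [-11.8  12.5]
block xfar 39.0 expect 40.0
```

Call:
{"fn": "carry_out", "kwargs": {"deltas": [[0.005, 0.001, -0.03, 0, 0, 0, -1], [0.005, 0.001, -0.055, 0, 0, 0, -1], [0.005, 0.001, -0.075, 0, 0, 0, -1], [0.005, 0.001, -0.088, 0, 0, 0, -1], [0.005, 0.001, -0.096, 0, 0, 0, -1], [0.005, 0.001, -0.1, 0, 0, 0, -1], [0.005, 0.001, -0.102, 0, 0, 0, -1], [0.005, 0.001, -0.102, 0, 0, 0, -1], [0.005, 0.001, -0.102, 0, 0, 0, -1], [0.005, 0.001, -0.102, 0, 0, 0, -1]]}}

```text
t: 22.7
tool_pos: [0.5293, 0.1375, 0.0856]
tool_rot: [3.142, -0.0, 0.195]
wrist_force: [-1.3, -0.4, 4.6]
opening: 0.0242
grasp_force: 81.1
```

Seated at the expected height. Now I release, lift, shut the fingers and go behind the raised bar.

Call:
{"fn": "carry_out", "kwargs": {"deltas": [[0, 0, 0, 0, 0, 0, -0.2], [0, 0, 0, 0, 0, 0, -0.2], [0, 0, 0, 0, 0, 0, -0.2], [0, 0, 0, 0, 0, 0, -0.2], [0, 0, 0.06, 0, 0, 0, -0.2], [0, 0, 0.16, 0, 0, 0, -0.2], [0, 0, 0.3, 0, 0, 0, -0.5], [0, 0, 0.44, 0, 0, 0, -1], [0, 0, 0.54, 0, 0, 0, -1], [0, 0, 0.54, 0, 0, 0, -1]]}}

```text
t: 23.95
tool_pos: [0.5309, 0.1378, 0.3043]
tool_rot: [-3.141, -0.007, 0.195]
wrist_force: [0.2, -0.4, 0.2]
opening: -0.0002
grasp_force: 0.0
```

Call:
{"fn": "carry_out", "kwargs": {"deltas": [[0.08, 0.06, 0, 0, 0, 0, -1], [0.16, 0.13, 0, 0, 0, 0, -1], [0.24, 0.2, 0, 0, 0, 0, -1], [0.32, 0.26, 0, 0, 0, 0, -1], [0.33, 0.268, 0, 0, 0, 0, -1], [0.33, 0.268, 0, 0, 0, 0, -1], [0.33, 0.268, 0, 0, 0, 0, -1], [0.33, 0.268, 0, 0, 0, 0, -1], [0.33, 0.268, 0, 0, 0, 0, -1], [0.33, 0.268, 0, 0, 0, 0, -1]]}}

```text
t: 25.2
tool_pos: [0.6612, 0.2445, 0.3013]
tool_rot: [3.142, -0.0, 0.195]
wrist_force: [0.8, -0.5, -0.2]
opening: -0.0
grasp_force: 0.0
```

```bash
python3 - <<'E'
from w import *
p=optics.snapshot('scene');q=optics.snapshot('top')
a=cv2.resize(p['color'][170:290,320:480,::-1],(640,480),interpolation=2);cv2.imwrite('pics/bar.png',a)
E
```

```text
(no output)
```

View pics/bar.png

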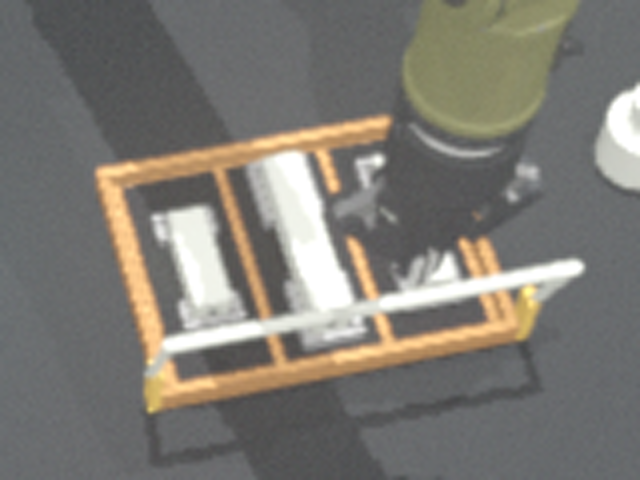

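The view shows all three blocks in their nests, with the short one at (205,265), the long one at (310,245) and the middle one partly behind the gripper. The bar is still up at (160–580, 345–270), and I'm going down behind it.

Call:
{"fn": "carry_out", "kwargs": {"deltas": [[0, 0, -0.1, 0, 0, 0, -1], [0, 0, -0.2, 0, 0, 0, -1], [0, 0, -0.28, 0, 0, 0, -1], [0, 0, -0.333, 0, 0, 0, -1], [0, 0, -0.333, 0, 0, 0, -1], [0, 0, -0.333, 0, 0, 0, -1], [-0.02, -0.004, -0.333, 0, 0, 0, -1], [-0.04, -0.008, -0.333, 0, 0, 0, -1], [-0.06, -0.012, -0.333, 0, 0, 0, -1], [-0.08, -0.016, -0.333, 0, 0, 0, -1]]}}

```text
t: 26.55
tool_pos: [0.6299, 0.2385, 0.169]
tool_rot: [-3.141, -0.003, 0.195]
wrist_force: [2.7, -0.8, 2.7]
opening: 0.0001
grasp_force: 1.2
```

Call:
{"fn": "carry_out", "kwargs": {"deltas": [[-0.024, -0.005, 0, 0, 0, 0, -1], [-0.048, -0.009, 0, 0, 0, 0, -1], [-0.072, -0.014, 0, 0, 0, 0, -1], [-0.096, -0.019, 0, 0, 0, 0, -1], [-0.12, -0.024, 0, 0, 0, 0, -1], [-0.144, -0.028, 0, 0, 0, 0, -1], [-0.168, -0.033, 0, 0, 0, 0, -1], [-0.19, -0.037, 0, 0, 0, 0, -1], [-0.19, -0.037, 0, 0, 0, 0, -1], [-0.19, -0.037, 0, 0, 0, 0, -1]]}}

```text
t: 27.8
tool_pos: [0.5526, 0.2234, 0.1679]
tool_rot: [3.141, 0.002, 0.195]
wrist_force: [1.1, 0.7, -0.1]
opening: 0.0001
grasp_force: 0.4
```

Call:
{"fn": "carry_out", "kwargs": {"deltas": [[0.02, 0.004, 0, 0, 0, 0, -1], [0.02, 0.004, 0.05, 0, 0, 0, -1], [0.02, 0.004, 0.137, 0, 0, 0, -1], [0, 0, 0.137, 0, 0, 0, -1], [-0.03, -0.005, 0.137, 0, 0, 0, -1], [-0.056, -0.011, 0.137, 0, 0, 0, -1], [-0.056, -0.011, 0.137, 0, 0, 0, -1], [-0.056, -0.011, 0.137, 0, 0, 0, -1], [-0.056, -0.011, 0.137, 0, 0, 0, -1], [-0.056, -0.011, 0.137, 0, 0, 0, -1]]}}

```text
t: 29.05
tool_pos: [0.5312, 0.2191, 0.2227]
tool_rot: [3.142, -0.0, 0.195]
wrist_force: [-0.5, -0.0, -0.3]
opening: -0.0
grasp_force: 0.0
```

```bash
python3 - <<'E'
from w import *
p=optics.snapshot('wrist');o=get_obs();print(o['tool_pos'],o['wrist_force'])
im=p['color'][:,:,::-1].copy()
a=np.radians(11.1);C=np.array([.512,.2155])
for th in(35,45,55):
    t=np.radians(th);q=[]
    for y in(-.139,.139):
        x=.09-.09*np.cos(t);q.append([C[0]+x*np.cos(a)-y*np.sin(a),C[1]+x*np.sin(a)+y*np.cos(a),.0425+.09*np.sin(t)])
    u=np.round(proj(p,np.array(q))).astype(int);print(th,u.tolist());cv2.line(im,tuple(map(int,u[0])),tuple(map(int,u[1])),(0,0,255) if th==45 else (0,255,0),1)
cv2.imwrite('pics/w3.png',im)
E
```

```text
[0.53109472 0.21907073 0.22265871] [ 0.35588719  0.44825524 -0.38154955]
35 [[548, 266], [74, 266]]
45 [[565, 258], [57, 258]]
55 [[583, 243], [39, 243]]
```

View pics/w3.png

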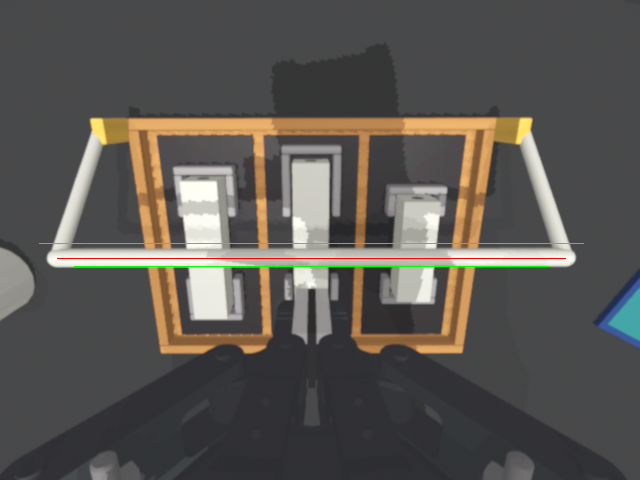

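The wrist view shows the bar at 45° (row 258) and all three blocks lying inside their nests at (207,250), (311,225) and (417,250). I'm pressing the bar down along its arc.

Call:
{"fn": "carry_out", "kwargs": {"deltas": [[0, 0, -0.062, 0, 0, 0, -1], [0, 0, -0.097, 0, 0, 0, -1], [-0.01, -0.002, -0.119, 0, 0, 0, -1], [-0.022, -0.004, -0.143, 0, 0, 0, -1], [-0.034, -0.007, -0.169, 0, 0, 0, -1], [-0.042, -0.008, -0.197, 0, 0, 0, -1], [-0.047, -0.009, -0.227, 0, 0, 0, -1], [-0.049, -0.01, -0.25, 0, 0, 0, -1], [-0.049, -0.01, -0.258, 0, 0, 0, -1], [-0.049, -0.01, -0.258, 0, 0, 0, -1]]}}

```text
t: 30.35
tool_pos: [0.5113, 0.2151, 0.12]
tool_rot: [-3.141, 0.0, 0.195]
wrist_force: [-2.6, -0.0, 6.3]
opening: 0.0
grasp_force: 3.2
```

Call:
{"fn": "carry_out", "kwargs": {"deltas": [[0, 0, -0.002, 0, 0, 0, -1], [0, 0, -0.004, 0, 0, 0, -1], [0, 0, -0.005, 0, 0, 0, -1], [0, 0, -0.005, 0, 0, 0, -1], [0, 0, -0.005, 0, 0, 0, -1], [0, 0, -0.005, 0, 0, 0, -1], [0, 0, -0.005, 0, 0, 0, -1], [0, 0, -0.005, 0, 0, 0, -1], [0, 0, -0.005, 0, 0, 0, -1], [0, 0, -0.005, 0, 0, 0, -1]]}}

```text
t: 31.6
tool_pos: [0.5112, 0.2151, 0.1196]
tool_rot: [-3.141, -0.001, 0.195]
wrist_force: [-5.4, -1.4, 21.2]
opening: 0.0001
grasp_force: 10.6
```

The force rises without further travel, so the bar is on its stop. I'm retreating straight up.

Call:
{"fn": "carry_out", "kwargs": {"deltas": [[0, 0, 0.02, 0, 0, 0, -1], [0, 0, 0.08, 0, 0, 0, -1], [0, 0, 0.18, 0, 0, 0, -1], [0, 0, 0.3, 0, 0, 0, -1], [-0.08, -0.1, 0.4, 0, 0, 0, -1], [-0.16, -0.22, 0.45, 0, 0, 0, -1], [-0.2, -0.34, 0.45, 0, 0, 0, -1], [-0.2, -0.4, 0.45, 0, 0, 0, -1], [-0.2, -0.4, 0.45, 0, 0, 0, -1], [-0.2, -0.4, 0.45, 0, 0, 0, -1]]}}

```text
t: 32.85
tool_pos: [0.4319, 0.0561, 0.2975]
tool_rot: [-3.141, -0.001, 0.196]
wrist_force: [0.4, 0.4, -0.7]
opening: 0.0002
grasp_force: 0.0
```

```bash
python3 - <<'E'
from w import *
o=get_obs();print(o['tool_pos'],o['wrist_force'])
p=optics.snapshot('top');s=optics.snapshot('scene')
a=np.radians(11.1);C=np.array([.512,.2155]);out=[]
for p,(r,c) in((p,(200,150)),(s,(180,330))):
    im=cv2.resize(p['color'][r:r+120,c:c+160,::-1],(640,480),interpolation=2)
    for th,col in((0,(0,0,255)),(8,(0,255,0))):
        t=np.radians(th);q=[]
        for y in(-.139,.139):
            x=.09-.09*np.cos(t);q.append([C[0]+x*np.cos(a)-y*np.sin(a),C[1]+x*np.sin(a)+y*np.cos(a),.0425+.09*np.sin(t)])
        u=((proj(p,np.array(q))-[c,r]+.5)*4).astype(int);cv2.line(im,tuple(map(int,u[0])),tuple(map(int,u[1])),col,1)
    out.append(im)
cv2.imwrite('pics/fin.png',cv2.resize(np.hstack(out),(800,300),interpolation=3))
E
```

```text
[0.43193617 0.05606961 0.29753452] [ 0.43536515  0.37625147 -0.674343  ]
```

View pics/fin.png

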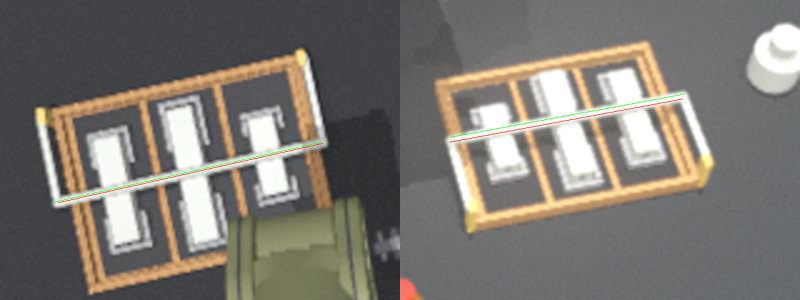

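Both views show the bar fully down along the predicted 0° line, with all three blocks in their matching nests. Signing off.

```bash
python3 -c "
from station import job
print(job.sign_off())"
```

```text
the job is handed in; nothing more can be done
None
```

All three gauge blocks are set down in their matching nests, the retaining bar is fully down on its stop and released, the bottle, weight and brush were not touched, and the job was handed in at about 33 s (no verdict was returned).

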